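Make up two turning-job kits

TASK

Make up the two turning-job kits from the stock on the bench: the amber blank and the drill chuck go in the blue tray, the dark wood blank and the brass collar in the yellow tray, one piece to each bay, blanks lying flat and the chuck and collar standing upright on the tray's floor. Set each piece down without dropping it, and leave the red blank and the sanding drum where they are.

Things in the scene. Friction and masses are not known exactly. Their poses are not given: they have to be found in the camera images.
- amber_blank: Amber-orange square turning blank, a bar 22 x 92 x 24 mm high, lying flat. Origin: centre of its underside. Its own y axis runs along the 92 mm length, x across the 22 mm width, z up.
- wood_blank: Dark brown wood square turning blank, a bar 22 x 92 x 24 mm high, lying flat. Origin: centre of its underside. Its own y axis runs along the 92 mm length, x across the 22 mm width, z up.
- red_blank: Dark red square turning blank, a bar 22 x 92 x 24 mm high, lying flat. Origin: centre of its underside. Its own y axis runs along the 92 mm length, x across the 22 mm width, z up. Belongs to no kit; stays.
- drill_chuck: Steel drill chuck standing nose up, diameter 40 mm up to 30 mm height (with two black bands), then tapering to a 16 mm nose with three jaws, 51 mm high in all. Origin: centre of its underside; z up.
- brass_collar: Brass collar, a plain thick ring lying flat, outside diameter 40 mm, bore 20 mm, 26 mm high. Origin: centre of its underside; z is the ring's axis, up.
- sanding_drum: Sanding drum, black with an orange band round it, diameter 38.6 mm, 30 mm high plus a 12 mm stub on top to 38 mm, standing upright. Origin: centre of its underside. Belongs to no kit; stays.
- blue_tray: Blue plastic kit tray, fixed to the bench: 180 mm (own x) x 130 mm (own y), 12 mm high, floor and walls 4 mm thick. A 4 mm partition, as high as the walls, along its own y at x = 0 makes two equal bays, each 84 (x) x 122 mm (y) inside, centred at x = -44 and +44 mm, y = 0. Origin: centre of the underside, on the bench; the floor's upper face is 4 mm above it.
- yellow_tray: Yellow plastic kit tray, fixed to the bench: 180 mm (own x) x 130 mm (own y), 12 mm high, floor and walls 4 mm thick. A 4 mm partition, as high as the walls, along its own y at x = 0 makes two equal bays, each 84 (x) x 122 mm (y) inside, centred at x = -44 and +44 mm, y = 0. Origin: centre of the underside, on the bench; the floor's upper face is 4 mm above it.
Mind the look-alikes: they are no part of the job. What is meant by the yellow_tray is not turquoise, and is the larger of those in its own colour.

How it is judged:
By the outcome, as a careful person would: the job done as asked, in the order asked, and still so for the second after the job is handed in, with the robot touching nothing.
It also fails if it takes over 104 s, if anything falls off the work surface, if the arm or the gripper's body presses on something with over 40 N, if the wrist force passes 120 N, or if a joint passes its speed limit or range.

ROBOT

A 6-joint arm with a two-finger parallel gripper is mounted at the origin on the work surface. World frame = base frame: x ahead of the robot, y to its left, z up, the work surface at z = 0. Lengths are in m, angles in degrees, forces in N, time in s.
With the tool pointing down it reaches from about 0.375 to 0.9 m from the base axis. Payload 3.1 kg.
Tool frame: the origin (TCP) lies on the centre line of the jaws, within the pads' length; the fingertips stand 17 mm ahead of it and the grasp point (between the pads) lies 2 mm behind it; z points along the fingers, y is the line along which they close (so a half turn about z gives the same grasp; the last joint's range is limited). The gripper opens to 87 mm and grips with 3 to 60 N. Pads are 19 mm wide; open, the fingers measure 117 mm over their backs; the gripper's body (75 mm by 190 mm) begins 51 mm behind the grasp point.
Start: joints at [-78.18, 30.224, 82.088, -0, 67.689, -10.227], TCP at [0.235, -0.579, 0.24] pointing down, gripper open.
Joint ranges: [-176.69, 176.69], [-43.24, 126.21], [12.49, 139.97], [-82, 262], [0, 151.66], [-163.58, 163.58]. Speed limits (degrees/s): [159.86, 159.86, 180, 180, 180, 180].

INTERFACE

Orientations are given as a 3x3 rotation matrix whose columns are the frame's x, y, z axes.
In Python, from rig import bot, imaging, finder gives the robot as it stands. The module is installed in compiled form; this text tells all that it offers.
- The arm moves only by the tool play_rows, never from a script. Its argument "motion" is a list that holds one entry, the list of rows, each a list of 6 numbers: the shift along the tool's x, y, z in normalised numbers (1 is 0.4 m), then the turn, a rotation vector about the tool's x, y, z in fractions of the full range, 1 being 90 degrees. In form: [[[dx, dy, dz, wx, wy, wz], ...]]. A call has 1 to 8 rows; each row is the pose to reach, as a shift and turn from the pose commanded when the call began, along the tool's axes at that moment; what a row does not reach only later rows make up. A row lasts 1/12 s, in which the tool goes at most 41.7 mm and 7.16 degrees, less where a joint would pass 70% of its speed; a pose out of reach is approached as far as the arm can. Shift and turn numbers lie between -1 and 1, and a call with a number outside is refused. A call with a gripper value outside its range is refused whole. "fingers" is the finger opening in m, from 0 to 0.087, set as the call begins (left out, the last holds). The fingers move at their own pace and stop on an object; the grip force is fixed at half the most. Time passes only in rows, so rows that repeat a pose let the fingers close. It gives the time, the measured TCP pose, the force, the opening and the grip force at its end, in the units of the state.
- bot.read_state(): the state, without advancing time (a new reading comes with each control period).
- imaging.capture(name): name is "side" or "top"; returns a dict with "frame" (384x512x3 uint8, red, green, blue), "camera_matrix" (3x3 intrinsics, pixels), "k1" (the pictures are not rectified: a ray, as slopes to the right and down, at radius r is drawn at 1 + k1 r^2 times it, then the intrinsics apply), "R" (3x3) and "t" (3): a world point X has camera coordinates R X + t. Camera axes: x right, y down, z forward; pixel columns grow to the right and rows downward; lengths in m; the calibration is good to about 2 mm. A picture is of the moment at which its call begins. There is no depth.
- bot.hand_in(): hands the job in; it is judged then, once.
Trained networks look in the newest picture that a camera, given by its name, has taken for a name from the list of things; names that differ only in an ending like _2 or _b are one class to them, and where a whole thing is asked for, a point or a joint stands for the part that bears it (a point fixed in the world has none). Each returns a list of dicts, best first, with "confidence" (0 to 1); they miss things now and then, are a little off and sometimes report something else, mostly with a low value. They report only what shows in the picture. A call takes as long as a camera call. They do not tell look-alikes from the thing itself.
- finder.recognise(camera, name): "at" ([x, y, z] in m, in world coordinates, good to about 4 mm: the middle of the surface that is visible of it).
- finder.outline_of(camera, name): "pixels" (384x512 bool, what is visible of it).
The state is a dict: "time_s": time; "joint_positions": joint angles; "qvel": joint speeds; "tau": joint torques, N m; "position": TCP position; "tcp_rot": TCP orientation; "force": force on the tool from outside, world axes, zero at the start; "moment": the same for the moment, N m; "opening": opening from 0.0 (shut) to 1.0 (fully open); "grasp_force": force on a finger pad.
Only numpy, scipy, OpenCV 4.12 (cv2) and the standard library are available. Lean on these libraries where they do the work, as an engineer would, in place of code of your own. Each camera call takes 0.05 s, during which the arm holds its last target. There are 200 camera calls.

## Working session

There is one attempt and no reset: what is moved stays moved. The work goes in short steps, Python scripts to look and compute and a tool call to move; the robot and the scene stay as the last step left them, time stands still between calls to the robot, and variables do not carry over. Pictures are saved under pics/ and viewed, at most 14 in all, crops included, and the job is handed in when it is done.

Besides the shell and the picture viewer there is one more tool, called after ">>>" as name(argument=value, ...), one argument or row to a line, values as JSON. play_rows: Moves the arm, as the interface text tells. Its arguments: {"type":"object","properties":{"motion":{"type":"array"},"fingers":{"type":"number"}},"required":["motion"]}

```bash
mkdir -p pics; python3 - <<'E'
from rig import bot, imaging, finder
import cv2,numpy as np
s=bot.read_state(); print(s)
for n in("side","top"):
    c=imaging.capture(n); cv2.imwrite(f"pics/{n}0.png",cv2.resize(c["frame"][:,:,::-1],(800,600),interpolation=cv2.INTER_CUBIC))
    print(n,c["camera_matrix"],c["k1"],c["R"],c["t"])
    for o in "amber_blank wood_blank red_blank drill_chuck brass_collar sanding_drum blue_tray yellow_tray".split():
        print(o,[(np.round(d["at"],3).tolist(),round(d["confidence"],2)) for d in finder.recognise(n,o)])
E
```

```text
{'time_s': 0.0, 'joint_positions': array([-7.81797814e+01,  3.02781925e+01,  8.21536001e+01, -6.16921069e-04,
        6.76886331e+01, -1.02271598e+01]), 'qvel': array([ 0.06040832,  0.02944265,  0.00603553,  0.09704695,  0.03431889,
       -0.0346964 ]), 'tau': array([-4.20267752e-04, -4.40047002e+01, -1.76592278e+01,  6.33082073e-02,
        5.82564413e-02, -1.65262727e-04]), 'position': array([ 0.23449515, -0.57862108,  0.23859535]), 'tcp_rot': array([[ 9.26872314e-01,  3.75376505e-01, -4.40290279e-04],
       [ 3.75376587e-01, -9.26870106e-01,  2.05521278e-03],
       [ 3.63386692e-04, -2.07019449e-03, -9.99997791e-01]]), 'force': array([-0.76717626,  0.2033009 ,  0.13547478]), 'moment': array([-0.03620378, -0.01432963, -0.01011143]), 'grasp_force': 0.0, 'opening': 1.000261220332755}
side [[393.88451611   0.         249.2723574 ]
 [  0.         393.88451611 187.19516038]
 [  0.           0.           1.        ]] -0.10179953105966505 [[-0.89133489 -0.45330932 -0.00572499]
 [-0.24604293  0.49431977 -0.83373308]
 [ 0.38076895 -0.74172678 -0.55213801]] [0.51695533 0.19779486 0.737289
[... 534 characters left out ...]
    421.94343603 191.29329693]
 [  0.           0.           1.        ]] -0.08713931063841895 [[ 1.62626013e-02 -9.99867667e-01 -4.19091863e-04]
 [-9.91779454e-01 -1.60778399e-02 -1.26944943e-01]
 [ 1.26921406e-01  2.48010170e-03 -9.91909676e-01]] [-0.04100302  0.58094527  0.95328208]
amber_blank [([0.453, -0.055, 0.025], 0.77)]
wood_blank [([0.532, 0.068, 0.024], 0.67)]
red_blank [([0.557, -0.062, 0.026], 0.65)]
drill_chuck [([0.456, 0.061, 0.038], 0.57)]
brass_collar [([0.652, 0.074, 0.026], 0.69)]
sanding_drum [([0.632, -0.063, 0.031], 0.71)]
blue_tray [([0.539, 0.283, 0.003], 0.74)]
yellow_tray [([0.546, -0.26, 0.001], 0.86), ([0.352, -0.359, 0.002], 0.81), ([0.8, -0.281, 0.007], 0.76)]
```

View pics/side0.png

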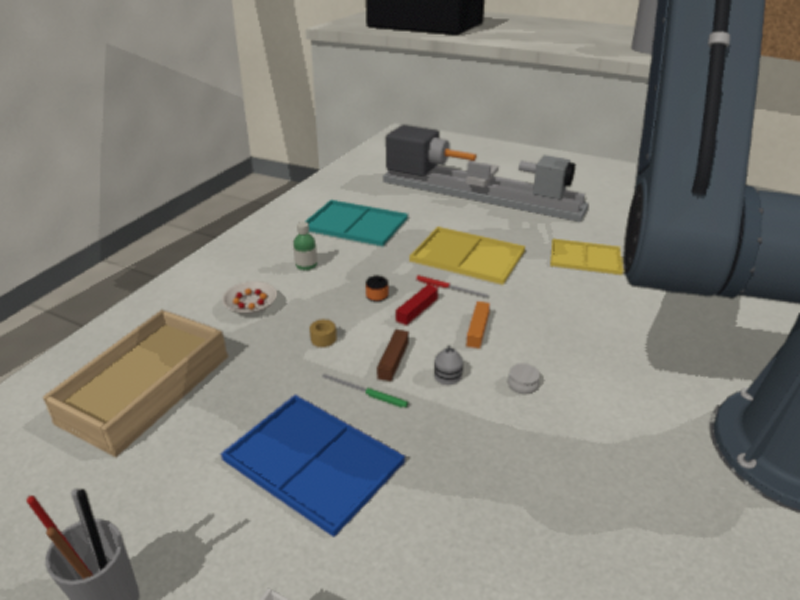

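View pics/top0.png

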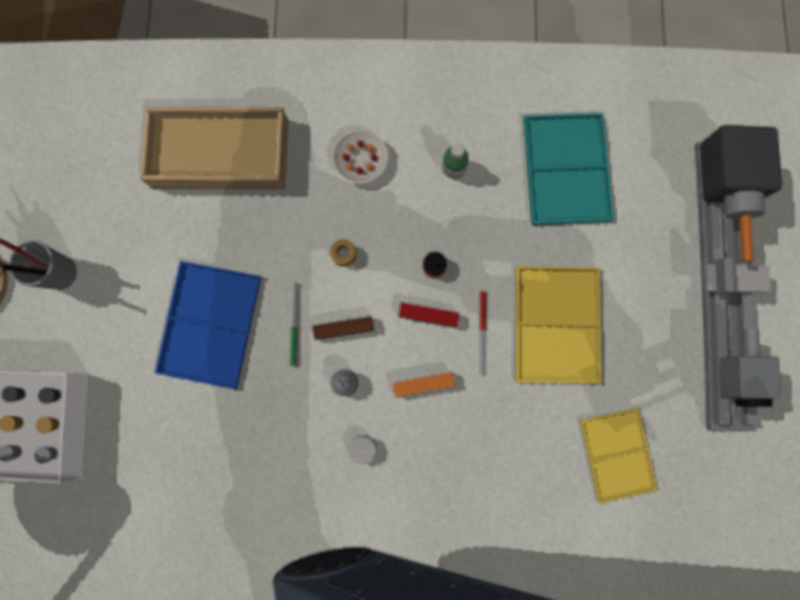

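The pictures (800x600) show these candidates. In the top view:
- **Amber blank:** (424,385). The orange rod in the lathe at (747,238) is a look-alike.
- **Wood blank:** (343,328).
- **Red blank:** (430,314).
- **Chuck:** (345,383). The grey cap at (363,450) is a look-alike, and so is the stuff in the rack at (40,425).
- **Collar:** (343,252). The rack brass pieces at (10,424) and (45,424) are look-alikes.
- **Drum:** (435,264).
- **Blue tray:** (208,325).
- **Yellow tray:** the larger one at (558,325), not the small yellow at (620,455) or the turquoise at (568,168).

Next I fit the poses from both silhouettes and take a close crop.

```bash
cat > fit.py <<'E'
from rig import bot, imaging, finder
import cv2,numpy as np
from scipy.optimize import minimize
def proj(c,P):
    q=P@c["R"].T+c["t"]; s=q[:,:2]/q[:,2:]; s=s*(1+c["k1"]*(s**2).sum(1,keepdims=True))
    return s@np.diag([c["camera_matrix"][0,0],c["camera_matrix"][1,1]])+c["camera_matrix"][:2,2]
def box(w,l,h): return np.array([[x,y,z] for x in(-w/2,w/2) for y in(-l/2,l/2) for z in(0,h)])
def cyl(*rz):
    a=np.arange(0,2*np.pi,.2); return np.vstack([np.c_[r*np.cos(a),r*np.sin(a),0*a+z] for r,z in rz])
M=dict(amber_blank=box(.022,.092,.024),wood_blank=box(.022,.092,.024),red_blank=box(.022,.092,.024),
 drill_chuck=cyl((.02,0),(.02,.03),(.008,.051)),brass_collar=cyl((.02,0),(.02,.026)),sanding_drum=cyl((.0193,0),(.0193,.03),(.006,.038)),
 blue_tray=box(.18,.13,.012),yellow_tray=box(.18,.13,.012))
def place(m,p):
    c,s=np.cos(p[2]),np.sin(p[2]); return m@np.array([[c,s,0],[-s,c,0],[0,0,1]])+[p[0],p[1],p[3]]
def hull(c,m,p): return cv2.convexHull(proj(c,place(m,p)).astype(np.float32))
S=8
def raster(c,m,p):
    h=hull(c,m,p)[:,0]; im=np.zeros((384*2,512*2),np.uint8)
    cv2.fillConvexPoly(im,np.round((h+.5)*2*16-8).astype(np.int32),1,cv2.LINE_8,4)
    return cv2.resize(im.astype(np.float32),(512,384),interpolation=cv2.INTER_AREA)
def mask(cam,o,near):
    c=None
    best=None
    for d in finder.outline_of(cam,o):
        m=d["pixels"]
        if m.sum()<10: continue
        ys,xs=np.nonzero(m); 
        if best is None or abs(np.array([xs.mean(),ys.mean()])-near).sum()<best[0]: best=(abs(np.array([xs.mean(),ys.mean()])-near).sum(),m,d["confidence"])
    return best
def fit(o,guess,caps):
    m=M[o]; ms={}
    for n,c in caps.items():
        b=mask(n,o,proj(c,np.array([[guess[0],guess[1],.01]]))[0])
        if b is None or b[0]>25: print(o,n,"no mask",None if b is None else b[0]); continue
        ms[n]=cv2.morphologyEx(b[1].astype(np.uint8),cv2.MORPH_CLOSE,np.ones((5,5))).astype(np.float32)
    def loss(p,ns):
        t=0
        for n in ns:
            r=raster(caps[n],m,p); t+=1-np.minimum(r,ms[n]).sum()/np.maximum(r,ms[n]).sum()
        return t+ 2*max(0,abs(p[3])-.03)
    def run(ns,zfree):
        best=None
        yaws=np.radians(np.arange(0,180,20)) if len(m)==8 else [0]
        f=(lambda q:loss(q,ns)) if zfree else (lambda q:loss([*q[:3],0],ns))
        c=sorted((f([guess[0],guess[1],y,0]),y) for y in yaws)[:3]
        for _,y in c:
            x0=np.array([guess[0],guess[1],y]+([0.] if zfree else []))
            sx=np.vstack([x0]+[x0+np.eye(len(x0))[i]*d for i,d in enumerate([.012,.012,.25,.006][:len(x0)])])
            r=minimize(f,x0,method="Nelder-Mead",options=dict(initial_simplex=sx,maxiter=250,xatol=1e-4,fatol=1e-4))
            if best is None or r.fun<best.fun: best=r
        return best
    for ns,z in ([(list(ms),True)]+[([n],False) for n in ms]):
        if not ns: continue
        r=run(ns,z); p=r.x
        print(o,ns,"xy",np.round(p[:2],4),"yaw",round(np.degrees(p[2])%180,1),"z",np.round(p[3:],4),"loss",round(r.fun/len(ns),3))
E
python3 - <<'E'
from fit import *
caps={n:imaging.capture(n) for n in("side","top")}
G=dict(amber_blank=(.453,-.055),wood_blank=(.532,.07),red_blank=(.557,-.062),drill_chuck=(.455,.062),brass_collar=(.652,.075),sanding_drum=(.632,-.063),blue_tray=(.538,.283),yellow_tray=(.546,-.26))
for o,g in G.items(): fit(o,g,caps)
f=caps["top"]["frame"][:,:,::-1]; cv2.imwrite("pics/crop.png",cv2.resize(f[145:305,90:430],(800,376),interpolation=cv2.INTER_CUBIC))
E
```

```text
amber_blank ['side', 'top'] xy [ 0.4544 -0.0555] yaw 11.6 z [-0.0004] loss 0.12
amber_blank ['side'] xy [ 0.4554 -0.0579] yaw 11.4 z [] loss 0.118
amber_blank ['top'] xy [ 0.4541 -0.0556] yaw 11.6 z [] loss 0.106
wood_blank ['side', 'top'] xy [0.5394 0.0683] yaw 10.9 z [-0.0007] loss 0.099
wood_blank ['side'] xy [0.5407 0.0678] yaw 9.8 z [] loss 0.086
wood_blank ['top'] xy [0.5385 0.0685] yaw 9.2 z [] loss 0.068
red_blank ['side', 'top'] xy [ 0.5615 -0.0613] yaw 170.7 z [0.0025] loss 0.104
red_blank ['side'] xy [ 0.5635 -0.0643] yaw 171.3 z [] loss 0.076
red_blank ['top'] xy [ 0.5611 -0.0627] yaw 171.5 z [] loss 0.107
drill_chuck side no mask 85.71132730582764
drill_chuck ['top'] xy [0.4552 0.0633] yaw 0.7 z [0.002] loss 0.066
drill_chuck ['top'] xy [0.4554 0.0637] yaw 175.5 z [] loss 0.068
brass_collar ['side', 'top'] xy [0.6578 0.0718] yaw 5.2 z [-0.0016] loss 0.104
brass_collar ['side'] xy [0.6566 0.0737] yaw 9.1 z [] loss 0.06
brass_collar ['top'] xy [0.6562 0.0706] yaw 8.1 z [] loss 0.156
sanding_drum ['side', 'top'] xy [ 0.6406 -0.0711] yaw 8.3 z [-0.0012] loss 0.135
sanding_drum ['side'] xy [ 0.6426 -0.0703] yaw 11.4 z [] loss 0.125
sanding_drum ['top'] xy [ 0.639 -0.07 ] yaw 176.5 z [] loss 0.115
blue_tray ['side', 'top'] xy [0.5425 0.2796] yaw 170.2 z [-0.0022] loss 0.029
blue_tray ['side'] xy [0.5427 0.2815] yaw 170.4 z [] loss 0.027
blue_tray ['top'] xy [0.5411 0.2789] yaw 169.9 z [] loss 0.024
yellow_tray ['side', 'top'] xy [ 0.5512 -0.2629] yaw 179.9 z [-0.0001] loss 0.037
yellow_tray ['side'] xy [ 0.5518 -0.2632] yaw 1.0 z [] loss 0.041
yellow_tray ['top'] xy [ 0.5506 -0.2627] yaw 179.8 z [] loss 0.029
```

View pics/crop.png

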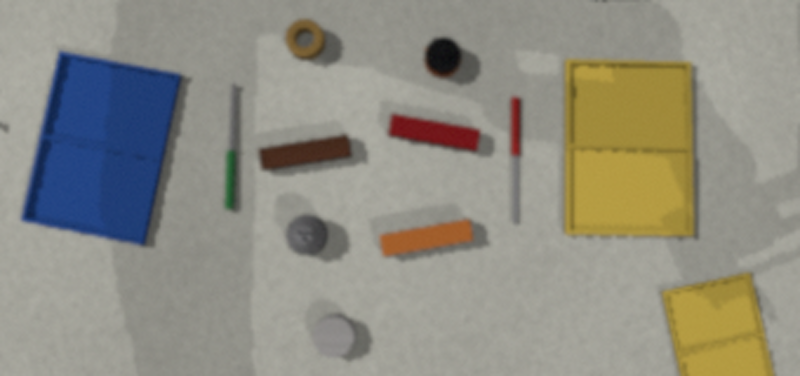

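The crop confirms the choices. Amber is at crop (427,238), wood (305,152), chuck (307,235) with its nose visible, collar (305,38) with its bore, and the larger yellow tray at (630,148). The fitted heights are within about 2.5 mm of the bench and the sizes agree. I'll do amber first.

```bash
cat > go.py <<'E'
import sys,numpy as np
from rig import bot
from scipy.spatial.transform import Rotation as Ro
x,y,z,a=map(float,sys.argv[1:5]); a=np.radians(a)
s=bot.read_state(); R=np.array(s["tcp_rot"])
Y=np.array([np.cos(a),np.sin(a),0]); 
if Y@R[:,1]<0: Y=-Y   # half turn gives same grasp
if len(sys.argv)>5: Y=-Y
Z=np.array([0,0,-1.]); T=np.c_[np.cross(Y,Z),Y,Z]
d=R.T@(np.array([x,y,z])-s["position"]); w=Ro.from_matrix(R.T@T).as_rotvec(degrees=True)
print("t",round(s["time_s"],2),"shift",np.round(d,4),"turn",np.round(w,1),"pos",np.round(s["position"],4),"rows",round(max(np.linalg.norm(d)/.0417,np.linalg.norm(w)/7.16),1),"open",round(s["opening"]*87,1),"grip",round(s["grasp_force"],1),"J",np.round(s["joint_positions"]))
E
python3 go.py .4544 -.056 .12 11.6
```

```text
t 1.8 shift [ 0.4001 -0.4025  0.1196] turn [  0.    0.  -79.6] pos [ 0.2346 -0.5793  0.2396] rows 13.9 open 86.9 grip 0.0 J [-78.  30.  82.  -0.  68. -10.]
```

The rows are not in the units I measure in: shifts go in shares of 0.4 m and turns go in shares of 90 degrees. I convert before sending: -0.2 m / 0.4 = -0.5, 0.05 m / 0.4 = 0.125, -40 degrees / 90 = -0.4444.

>>> play_rows(
  motion=[
    [[0.5,-0.5,0.125,0,0,-0.4444],[0.5,-0.5,0.125,0,0,-0.4444],[0.5,-0.5,0.125,0,0,-0.4444],[0.5,-0.5,0.125,0,0,-0.4444],[0.5,-0.5,0.125,0,0,-0.4444],[0.5,-0.5,0.125,0,0,-0.4444],[0.5,-0.5,0.125,0,0,-0.4444],[0.5,-0.5,0.125,0,0,-0.4444]],
  ],
  fingers=0.06,
)

```text
time_s: 2.47
position: [0.3447, -0.3107, 0.1883]
tcp_rot: [[0.464, 0.886, -0.004], [0.886, -0.464, 0.009], [0.006, -0.007, -1.0]]
force: [-0.1, -0.5, 0.3]
opening: 0.696
grasp_force: 0.0
```

```bash
python3 go.py .4544 -.056 .12 11.6
```

```text
t 2.47 shift [ 0.2761 -0.0206  0.0701] turn [ -0.3  -0.5 -39.3] pos [ 0.3447 -0.3107  0.1883] rows 6.8 open 60.6 grip 0.0 J [-56.  23. 107.   0.  50. -28.]
```

Converted, 0.276 m / 0.4 = 0.69, 0.069 m / 0.4 = 0.1725, -39.5 degrees / 90 = -0.4389.

>>> play_rows(
  motion=[
    [[0.69,-0.0525,0.1725,0,0,-0.4389],[0.69,-0.0525,0.1725,0,0,-0.4389],[0.69,-0.0525,0.1725,0,0,-0.4389],[0.69,-0.0525,0.1725,0,0,-0.4389],[0.69,-0.0525,0.1725,0,0,-0.4389],[0.69,-0.0525,0.1725,0,0,-0.4389],[0.69,-0.0525,0.1725,0,0,-0.4389],[0.69,-0.0525,0.1725,0,0,-0.4389]],
  ],
)

```text
time_s: 3.13
position: [0.4568, -0.0605, 0.1195]
tcp_rot: [[-0.206, 0.979, -0.001], [0.979, 0.206, 0.002], [0.002, -0.001, -1.0]]
force: [0.2, 0.0, -0.3]
opening: 0.688
grasp_force: 0.0
```

```bash
python3 go.py .4544 -.056 .021 11.6; python3 - <<'E'
from rig import bot
import numpy as np;print(np.round(bot.read_state()["qvel"],1))
E
```

```text
t 3.13 shift [ 0.0047 -0.0014  0.0985] turn [-0.  -0.1  0.3] pos [ 0.4568 -0.0605  0.1195] rows 2.4 open 59.9 grip 0.0 J [-22.  30. 112.   0.  39. -34.]
[-5.5 -1.4  0.3 -3.4  0.9 -4.9]
```

Converted, 0.098 m / 0.4 = 0.245, 0.06 m / 0.4 = 0.15.

>>> play_rows(
  motion=[
    [[0.01,-0.0025,0.075,0,0,0],[0.01,-0.0025,0.15,0,0,0],[0.01,-0.0025,0.2125,0,0,0],[0.01,-0.0025,0.245,0,0,0],[0.01,-0.0025,0.245,0,0,0],[0.01,-0.0025,0.245,0,0,0]],
  ],
)

```text
time_s: 3.63
position: [0.454, -0.0622, 0.0222]
tcp_rot: [[-0.199, 0.98, -0.001], [0.98, 0.199, 0.0], [0.0, -0.001, -1.0]]
force: [-0.0, -0.2, 0.1]
opening: 0.689
grasp_force: 0.0
```

```bash
python3 go.py .4544 -.056 .021 11.6; python3 - <<'E'
from fit import *
c=imaging.capture("side"); cv2.imwrite("pics/s1.png",cv2.resize(c["frame"][140:290,200:400,::-1],(800,600),interpolation=cv2.INTER_CUBIC))
E
```

```text
t 3.63 shift [0.006  0.0016 0.0012] turn [-0.  -0.  -0.1] pos [ 0.454  -0.0622  0.0222] rows 0.2 open 59.9 grip 0.0 J [-22.  41. 114.  -0.  24. -33.]
```

View pics/s1.png

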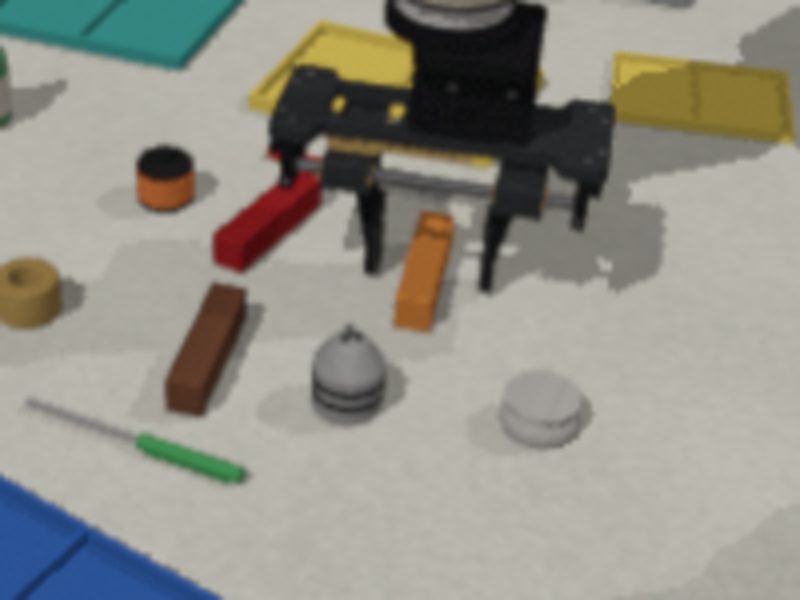

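The side crop shows the fingers at (370,265) and (487,285) straddling the amber blank, clear of everything else. I'll correct 6 mm along the length and close.

Converted, 0.006 m / 0.4 = 0.015, 0.001 m / 0.4 = 0.0025.

>>> play_rows(
  motion=[
    [[0.015,0.0025,0.0025,0,0,0],[0.015,0.0025,0.0025,0,0,0],[0.015,0.0025,0.0025,0,0,0]],
  ],
)

```text
time_s: 3.93
position: [0.4541, -0.0553, 0.0225]
tcp_rot: [[-0.201, 0.98, 0.002], [0.98, 0.201, -0.001], [-0.001, 0.001, -1.0]]
force: [-0.3, -0.4, -0.2]
opening: 0.688
grasp_force: 0.0
```

>>> play_rows(
  motion=[
    [[0,0,0,0,0,0],[0,0,0,0,0,0],[0,0,0,0,0,0],[0,0,0,0,0,0],[0,0,0,0,0,0],[0,0,0,0,0,0],[0,0,0,0,0,0],[0,0,0,0,0,0]],
  ],
  fingers=0.0,
)

```text
time_s: 4.6
position: [0.4538, -0.0554, 0.0215]
tcp_rot: [[-0.2, 0.98, 0.0], [0.98, 0.2, -0.0], [-0.0, 0.0, -1.0]]
force: [-0.0, 0.3, 0.4]
opening: 0.247
grasp_force: 30.0
```

```bash
python3 go.py .586 .272 .12 -10
```

```text
t 4.6 shift [ 0.2943  0.1951 -0.0985] turn [ 0.   0.  21.5] pos [ 0.4538 -0.0554  0.0215] rows 8.8 open 21.5 grip 30.0 J [-21.  42. 115.  -0.  24. -33.]
```

Converted, 0.14 m / 0.4 = 0.35, 0.12 m / 0.4 = 0.3, 14 degrees / 90 = 0.1556.

>>> play_rows(
  motion=[
    [[0,0,-0.05,0,0,0],[0,0,-0.1375,0,0,0],[0,0,-0.225,0,0,0],[0.075,0.05,-0.25,0,0,0.0333],[0.15,0.1,-0.25,0,0,0.0667],[0.225,0.15,-0.25,0,0,0.1],[0.3,0.2,-0.25,0,0,0.1333],[0.35,0.2375,-0.25,0,0,0.1556]],
  ],
)

```text
time_s: 5.27
position: [0.5192, 0.1035, 0.1218]
tcp_rot: [[0.044, 0.999, 0.001], [0.999, -0.044, 0.001], [0.001, 0.001, -1.0]]
force: [-0.3, -0.3, -1.2]
opening: 0.249
grasp_force: 30.0
```

```bash
python3 go.py .586 .272 .12 -10
```

```text
t 5.27 shift [0.1713 0.0593 0.0019] turn [ 0.  -0.   7.5] pos [0.5192 0.1035 0.1218] rows 4.3 open 21.6 grip 30.0 J [ -1.  33. 102.   0.  45.   2.]
```

Converted, 0.171 m / 0.4 = 0.4275, 0.14 m / 0.4 = 0.35, 7.5 degrees / 90 = 0.0833.

>>> play_rows(
  motion=[
    [[0.0875,0.03,0,0,0,0.0222],[0.175,0.06,0,0,0,0.0444],[0.2625,0.09,0,0,0,0.0556],[0.35,0.12,0,0,0,0.0778],[0.4275,0.1475,0.005,0,0,0.0833],[0.4275,0.1475,0.005,0,0,0.0833],[0.4275,0.1475,0.005,0,0,0.0833],[0.4275,0.1475,0.005,0,0,0.0833]],
  ],
)

```text
time_s: 5.93
position: [0.5838, 0.2687, 0.1188]
tcp_rot: [[0.172, 0.985, -0.002], [0.985, -0.172, -0.001], [-0.001, -0.002, -1.0]]
force: [-0.0, 0.3, -0.5]
opening: 0.248
grasp_force: 30.0
```

```bash
python3 go.py .586 .272 .028 -10
```

```text
t 5.93 shift [0.0038 0.0018 0.0908] turn [-0.1  0.1  0.1] pos [0.5838 0.2687 0.1188] rows 2.2 open 21.6 grip 30.0 J [15. 40. 85. -0. 55. 25.]
```

Converted, 0.088 m / 0.4 = 0.22, 0.002 m / 0.4 = 0.005.

>>> play_rows(
  motion=[
    [[0.01,0.005,0.075,0,0,0],[0.01,0.005,0.1375,0,0,0],[0.01,0.005,0.1875,0,0,0],[0.01,0.005,0.215,0,0,0],[0.01,0.005,0.22,0,0,0],[0.01,0.005,0.22,0,0,0],[0.01,0.005,0.22,0,0,0]],
  ],
)

```text
time_s: 6.52
position: [0.5885, 0.2723, 0.0326]
tcp_rot: [[0.174, 0.985, 0.001], [0.985, -0.174, 0.0], [0.001, 0.001, -1.0]]
force: [-0.7, -0.6, -0.4]
opening: 0.249
grasp_force: 30.0
```

```bash
python3 go.py .586 .272 .026 -10
```

```text
t 6.52 shift [-0.0007 -0.0024  0.0065] turn [ 0.1 -0.  -0. ] pos [0.5885 0.2723 0.0326] rows 0.2 open 21.7 grip 30.0 J [15. 47. 86. -0. 47. 25.]
```

Converted, 0.006 m / 0.4 = 0.015, 0.005 m / 0.4 = 0.0125.

>>> play_rows(
  motion=[
    [[0,-0.005,0.0075,0,0,0],[0,-0.005,0.01,0,0,0],[0,-0.005,0.0125,0,0,0],[0,-0.005,0.015,0,0,0],[0,-0.005,0.015,0,0,0],[0,-0.005,0.015,0,0,0]],
  ],
)

```text
time_s: 7.02
position: [0.5858, 0.2732, 0.0257]
tcp_rot: [[0.173, 0.985, 0.0], [0.985, -0.173, 0.0], [0.0, 0.0, -1.0]]
force: [0.6, 0.6, -0.8]
opening: 0.245
grasp_force: 30.0
```

```bash
python3 go.py .586 .272 .026 -10; python3 go.py .586 .272 .026 -10
```

```text
t 7.02 shift [-0.0011  0.0004 -0.0003] turn [ 0.  -0.   0.1] pos [0.5858 0.2732 0.0257] rows 0.0 open 21.3 grip 30.0 J [15. 48. 86. -0. 46. 25.]
t 7.02 shift [-0.0011  0.0004 -0.0003] turn [ 0.  -0.   0.1] pos [0.5858 0.2732 0.0257] rows 0.0 open 21.3 grip 30.0 J [15. 48. 86. -0. 46. 25.]
```

Converted, 0.001 m / 0.4 = 0.0025, 0.0005 m / 0.4 = 0.0013.

>>> play_rows(
  motion=[
    [[0,0,0.0013,0,0,0],[0,0,0.0025,0,0,0],[0,0,0.0025,0,0,0],[0,0,0.0025,0,0,0]],
  ],
)

```text
time_s: 7.35
position: [0.5859, 0.2732, 0.0256]
tcp_rot: [[0.173, 0.985, 0.0], [0.985, -0.173, 0.0], [0.0, 0.0, -1.0]]
force: [-2.0, -0.5, 5.0]
opening: 0.251
grasp_force: 30.0
```

Contact is felt (5 N), so I'll release gently.

Converted, -0.1 m / 0.4 = -0.25, -0.085 m / 0.4 = -0.2125.

>>> play_rows(
  motion=[
    [[0,0,0,0,0,0],[0,0,0,0,0,0],[0,0,0,0,0,0],[0,0,0,0,0,0],[0,0,-0.05,0,0,0],[0,0,-0.125,0,0,0],[0,0,-0.2125,0,0,0],[0,0,-0.25,0,0,0]],
  ],
  fingers=0.036,
)

```text
time_s: 8.02
position: [0.5878, 0.2737, 0.1283]
tcp_rot: [[0.173, 0.985, 0.006], [0.985, -0.173, 0.002], [0.003, 0.005, -1.0]]
force: [0.6, 0.0, 0.7]
opening: 0.413
grasp_force: 0.0
```

```bash
python3 - <<'E'
from fit import *
caps={n:imaging.capture(n) for n in("side","top")}
fit("drill_chuck",(.455,.0635),caps); fit("amber_blank",(.586,.272),caps)
E
for a in 60 80 100; do python3 go.py .455 .0635 .12 $a;done
```

```text
drill_chuck ['side', 'top'] xy [0.455  0.0642] yaw 9.5 z [-0.0002] loss 0.143
drill_chuck ['side'] xy [0.4554 0.0641] yaw 6.9 z [] loss 0.069
drill_chuck ['top'] xy [0.455  0.0638] yaw 3.5 z [] loss 0.207
amber_blank ['side', 'top'] xy [0.586  0.2722] yaw 169.9 z [0.0055] loss 0.147
amber_blank ['side'] xy [0.5901 0.2689] yaw 171.5 z [] loss 0.048
amber_blank ['top'] xy [0.5859 0.2705] yaw 169.2 z [] loss 0.208
t 8.32 shift [-0.2284 -0.0914  0.0034] turn [ -0.2  -0.  -70. ] pos [0.5845 0.2727 0.1228] rows 9.8 open 36.0 grip 0.0 J [15. 40. 84. -0. 56. 25.]
t 8.32 shift [-0.2284 -0.0914  0.0034] turn [ -0.2  -0.1 -90. ] pos [0.5845 0.2727 0.1228] rows 12.6 open 36.0 grip 0.0 J [15. 40. 84. -0. 56. 25.]
t 8.32 shift [-0.2284 -0.0914  0.0034] turn [-0.1  0.2 70. ] pos [0.5845 0.2727 0.1228] rows 9.8 open 36.0 grip 0.0 J [15. 40. 84. -0. 56. 25.]
```

Converted, -0.2 m / 0.4 = -0.5, -0.13 m / 0.4 = -0.325, -53 degrees / 90 = -0.5889.

>>> play_rows(
  motion=[
    [[-0.05,-0.02,0,0,0,-0.0556],[-0.1,-0.04,0,0,0,-0.1222],[-0.175,-0.0675,0,0,0,-0.2],[-0.25,-0.1,0,0,0,-0.2778],[-0.325,-0.125,0,0,0,-0.3556],[-0.4,-0.1575,0,0,0,-0.4333],[-0.45,-0.18,0,0,0,-0.5111],[-0.5,-0.2,0,0,0,-0.5889]],
  ],
  fingers=0.066,
)

```text
time_s: 8.98
position: [0.4699, 0.0888, 0.1231]
tcp_rot: [[-0.687, 0.727, -0.004], [0.727, 0.687, 0.0], [0.003, -0.003, -1.0]]
force: [-0.3, 1.1, 0.2]
opening: 0.751
grasp_force: 0.0
```

```bash
python3 go.py .455 .064 .12 70
```

```text
t 8.98 shift [-0.0078 -0.0278  0.0032] turn [ -0.1  -0.2 -26.6] pos [0.4699 0.0888 0.1231] rows 3.7 open 65.4 grip 0.0 J [ -3.  30. 109.  -0.  41. -46.]
```

Converted, -0.028 m / 0.4 = -0.07, 0.003 m / 0.4 = 0.0075, -26.5 degrees / 90 = -0.2944.

>>> play_rows(
  motion=[
    [[-0.02,-0.07,0.0075,0,0,-0.2944],[-0.02,-0.07,0.0075,0,0,-0.2944],[-0.02,-0.07,0.0075,0,0,-0.2944],[-0.02,-0.07,0.0075,0,0,-0.2944],[-0.02,-0.07,0.0075,0,0,-0.2944],[-0.02,-0.07,0.0075,0,0,-0.2944]],
  ],
)

```text
time_s: 9.48
position: [0.4567, 0.065, 0.1206]
tcp_rot: [[-0.936, 0.352, -0.002], [0.352, 0.936, 0.0], [0.002, -0.001, -1.0]]
force: [0.1, 0.1, -0.8]
opening: 0.76
grasp_force: 0.0
```

```bash
python3 go.py .455 .064 .022 70
```

```text
t 9.48 shift [ 0.001  -0.0014  0.0986] turn [-0.  -0.1 -0.6] pos [0.4567 0.065  0.1206] rows 2.4 open 66.1 grip 0.0 J [ -6.  30. 111.   0.  39. -75.]
```

>>> play_rows(
  motion=[
    [[0.0025,-0.0025,0.075,0,0,0],[0.0025,-0.0025,0.15,0,0,0],[0.0025,-0.0025,0.2125,0,0,0],[0.0025,-0.0025,0.2425,0,0,0],[0.0025,-0.0025,0.245,0,0,0],[0.0025,-0.0025,0.245,0,0,0],[0.0025,-0.0025,0.245,0,0,0]],
  ],
)

```text
time_s: 10.07
position: [0.4563, 0.0645, 0.0238]
tcp_rot: [[-0.937, 0.35, 0.0], [0.35, 0.937, -0.0], [-0.0, 0.0, -1.0]]
force: [0.6, -0.6, 0.4]
opening: 0.759
grasp_force: 0.0
```

```bash
python3 go.py .455 .064 .022 70
```

```text
t 10.07 shift [ 0.0011 -0.0009  0.0018] turn [ 0.   0.  -0.5] pos [0.4563 0.0645 0.0238] rows 0.1 open 66.0 grip 0.0 J [ -6.  41. 114.   0.  25. -75.]
```

Converted, -0.001 m / 0.4 = -0.0025.

>>> play_rows(
  motion=[
    [[0.0025,-0.0025,0.0025,0,0,0],[0.0025,-0.0025,0.0025,0,0,0],[0.0025,-0.0025,0.0025,0,0,0],[0.0025,-0.0025,0.0025,0,0,0],[0.0025,-0.0025,0.0025,0,0,0],[0.0025,-0.0025,0.0025,0,0,0],[0.0025,-0.0025,0.0025,0,0,0],[0.0025,-0.0025,0.0025,0,0,0]],
  ],
  fingers=0.0,
)

```text
time_s: 10.73
position: [0.4552, 0.0638, 0.023]
tcp_rot: [[-0.937, 0.35, 0.001], [0.35, 0.937, 0.0], [-0.001, 0.0, -1.0]]
force: [-0.6, 1.6, 6.1]
opening: 0.451
grasp_force: 30.0
```

```bash
python3 go.py .499 .287 .12 80
```

```text
t 10.73 shift [ 0.0369  0.2244 -0.097 ] turn [  0.    0.1 -10.5] pos [0.4552 0.0638 0.023 ] rows 5.9 open 39.2 grip 30.0 J [ -6.  41. 114.   0.  24. -76.]
```

Converted, 0.185 m / 0.4 = 0.4625, 0.006 m / 0.4 = 0.015, -9 degrees / 90 = -0.1.

>>> play_rows(
  motion=[
    [[0,0,-0.05,0,0,0],[0,0,-0.1375,0,0,0],[0,0,-0.225,0,0,0],[0.015,0.1,-0.25,0,0,-0.0222],[0.0325,0.2,-0.25,0,0,-0.0444],[0.0475,0.2875,-0.25,0,0,-0.0667],[0.0625,0.375,-0.25,0,0,-0.0889],[0.0775,0.4625,-0.25,0,0,-0.1]],
  ],
)

```text
time_s: 11.4
position: [0.4896, 0.2493, 0.122]
tcp_rot: [[-0.98, 0.197, -0.002], [0.197, 0.98, -0.001], [0.002, -0.001, -1.0]]
force: [0.9, -0.5, -3.3]
opening: 0.452
grasp_force: 30.0
```

```bash
python3 go.py .499 .287 .06 80
```

```text
t 11.4 shift [-0.0019  0.0389  0.062 ] turn [-0.1 -0.1 -1.4] pos [0.4896 0.2493 0.122 ] rows 1.8 open 39.3 grip 30.0 J [ 15.  34.  99.  -0.  47. -63.]
```

Converted, 0.088 m / 0.4 = 0.22, -0.002 m / 0.4 = -0.005, -1 degrees / 90 = -0.0111.

>>> play_rows(
  motion=[
    [[-0.005,0.05,0.025,0,0,-0.0111],[-0.005,0.0975,0.075,0,0,-0.0111],[-0.005,0.0975,0.125,0,0,-0.0111],[-0.005,0.0975,0.175,0,0,-0.0111],[-0.005,0.0975,0.2125,0,0,-0.0111],[-0.005,0.0975,0.22,0,0,-0.0111],[-0.005,0.0975,0.22,0,0,-0.0111],[-0.005,0.0975,0.22,0,0,-0.0111]],
  ],
)

```text
time_s: 12.07
position: [0.5, 0.2856, 0.0345]
tcp_rot: [[-0.983, 0.182, -0.001], [0.182, 0.983, -0.0], [0.0, -0.0, -1.0]]
force: [0.5, -0.1, -3.1]
opening: 0.451
grasp_force: 30.0
```

```bash
python3 go.py .499 .287 .027 80
```

```text
t 12.07 shift [0.0013 0.0012 0.0075] turn [-0.  -0.  -0.5] pos [0.5    0.2856 0.0345] rows 0.2 open 39.2 grip 30.0 J [ 19.  44.  97.  -0.  39. -61.]
```

Converted, 0.006 m / 0.4 = 0.015, 0.001 m / 0.4 = 0.0025.

>>> play_rows(
  motion=[
    [[0.0025,0.0025,0.0075,0,0,0],[0.0025,0.0025,0.0125,0,0,0],[0.0025,0.0025,0.015,0,0,0],[0.0025,0.0025,0.015,0,0,0],[0.0025,0.0025,0.015,0,0,0]],
  ],
)

```text
time_s: 12.48
position: [0.4995, 0.287, 0.0289]
tcp_rot: [[-0.983, 0.181, 0.001], [0.181, 0.983, 0.0], [-0.001, 0.0, -1.0]]
force: [-0.3, -0.4, -2.6]
opening: 0.446
grasp_force: 30.0
```

Converted, 0.001 m / 0.4 = 0.0025, 0.0005 m / 0.4 = 0.0013.

>>> play_rows(
  motion=[
    [[0,0,0.0013,0,0,0],[0,0,0.0025,0,0,0],[0,0,0.0025,0,0,0],[0,0,0.0025,0,0,0]],
  ],
)

```text
time_s: 12.82
position: [0.4993, 0.2869, 0.0275]
tcp_rot: [[-0.983, 0.182, -0.0], [0.182, 0.983, 0.0], [0.0, 0.0, -1.0]]
force: [0.4, 0.0, -2.4]
opening: 0.449
grasp_force: 30.0
```

Converted, 0.001 m / 0.4 = 0.0025, 0.0005 m / 0.4 = 0.0013.

>>> play_rows(
  motion=[
    [[0,0,0.0013,0,0,0],[0,0,0.0025,0,0,0],[0,0,0.0025,0,0,0],[0,0,0.0025,0,0,0]],
  ],
)

```text
time_s: 13.15
position: [0.4994, 0.287, 0.027]
tcp_rot: [[-0.983, 0.181, 0.0], [0.181, 0.983, 0.0], [-0.0, 0.0, -1.0]]
force: [-1.5, -0.0, 3.0]
opening: 0.451
grasp_force: 30.0
```

Converted, -0.1 m / 0.4 = -0.25, -0.07 m / 0.4 = -0.175.

>>> play_rows(
  motion=[
    [[0,0,0,0,0,0],[0,0,0,0,0,0],[0,0,0,0,0,0],[0,0,0,0,0,0],[0,0,0,0,0,0],[0,0,-0.075,0,0,0],[0,0,-0.175,0,0,0],[0,0,-0.25,0,0,0]],
  ],
  fingers=0.06,
)

```text
time_s: 13.82
position: [0.4994, 0.287, 0.1278]
tcp_rot: [[-0.983, 0.181, -0.0], [0.181, 0.983, -0.0], [0.0, -0.0, -1.0]]
force: [0.5, -0.4, -0.5]
opening: 0.688
grasp_force: 0.0
```

```bash
python3 go.py .539 .0683 .12 10; python3 - <<'E'
from fit import *
c=imaging.capture("side"); cv2.imwrite("pics/s2.png",cv2.resize(c["frame"][190:350,130:343,::-1],(640,480),interpolation=cv2.INTER_CUBIC))
E
```

```text
t 13.82 shift [-0.0786 -0.2078  0.0078] turn [-0.  -0.  69.5] pos [0.4994 0.287  0.1278] rows 9.7 open 59.9 grip 0.0 J [ 19.  35.  95.   0.  50. -61.]
```

View pics/s2.png

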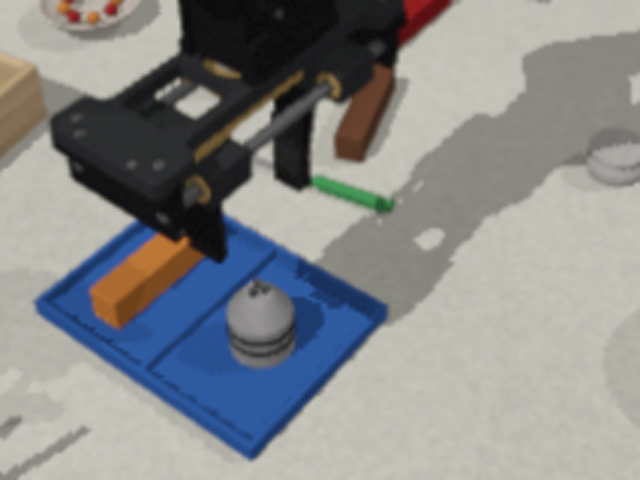

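The crop shows amber lying flat at (145,280) and the chuck standing upright at (262,325), each in its own bay. Next is the wood blank.

Converted, -0.19 m / 0.4 = -0.475, -0.045 m / 0.4 = -0.1125, 56 degrees / 90 = 0.6222.

>>> play_rows(
  motion=[
    [[-0.0225,-0.0625,0,0,0,0.0778],[-0.045,-0.125,0,0,0,0.1556],[-0.0675,-0.1875,0,0,0,0.2333],[-0.09,-0.25,0,0,0,0.3111],[-0.1125,-0.3125,0,0,0,0.3889],[-0.135,-0.375,0,0,0,0.4667],[-0.1575,-0.425,0,0,0,0.5444],[-0.18,-0.475,0,0,0,0.6222]],
  ],
)

```text
time_s: 14.53
position: [0.5357, 0.0857, 0.1264]
tcp_rot: [[-0.394, 0.919, -0.0], [0.919, 0.394, 0.0], [0.0, -0.0, -1.0]]
force: [0.2, 0.4, 0.5]
opening: 0.691
grasp_force: 0.0
```

```bash
python3 go.py .539 .068 .12 10
```

```text
t 14.53 shift [-0.0176 -0.0039  0.0064] turn [-0.  -0.  13.2] pos [0.5357 0.0857 0.1264] rows 1.8 open 60.1 grip 0.0 J [ -3.  33. 100.   0.  47. -26.]
```

Converted, 0.055 m / 0.4 = 0.1375, 0.04 m / 0.4 = 0.1, 13 degrees / 90 = 0.1444.

>>> play_rows(
  motion=[
    [[-0.045,-0.01,0.015,0,0,0.0778],[-0.045,-0.01,0.015,0,0,0.1444],[-0.045,-0.01,0.05,0,0,0.1444],[-0.045,-0.01,0.1,0,0,0.1444],[-0.045,-0.01,0.1375,0,0,0.1444],[-0.045,-0.01,0.1375,0,0,0.1444]],
  ],
)

```text
time_s: 15.03
position: [0.5371, 0.0688, 0.0689]
tcp_rot: [[-0.183, 0.983, -0.006], [0.983, 0.183, 0.0], [0.001, -0.005, -1.0]]
force: [-0.2, -0.2, -0.3]
opening: 0.688
grasp_force: 0.0
```

```bash
python3 go.py .539 .068 .022 10
```

```text
t 15.03 shift [-0.0012  0.0019  0.0469] turn [-0.3 -0.1  0.5] pos [0.5371 0.0688 0.0689] rows 1.1 open 59.9 grip 0.0 J [ -5.  39. 101.  -0.  40. -15.]
```

Converted, 0.046 m / 0.4 = 0.115, -0.001 m / 0.4 = -0.0025.

>>> play_rows(
  motion=[
    [[-0.0025,0.005,0.05,0,0,0],[-0.0025,0.005,0.095,0,0,0],[-0.0025,0.005,0.115,0,0,0],[-0.0025,0.005,0.115,0,0,0],[-0.0025,0.005,0.115,0,0,0],[-0.0025,0.005,0.115,0,0,0]],
  ],
)

```text
time_s: 15.53
position: [0.5419, 0.0684, 0.0265]
tcp_rot: [[-0.183, 0.983, 0.001], [0.983, 0.183, -0.0], [-0.0, 0.001, -1.0]]
force: [0.0, -0.0, 0.9]
opening: 0.692
grasp_force: 0.0
```

```bash
python3 go.py .539 .068 .022 10
```

```text
t 15.53 shift [ 0.0002 -0.003   0.0044] turn [0.1 0.  0.6] pos [0.5419 0.0684 0.0265] rows 0.1 open 60.2 grip 0.0 J [ -5.  43. 102.   0.  35. -15.]
```

Converted, 0.004 m / 0.4 = 0.01, -0.003 m / 0.4 = -0.0075.

>>> play_rows(
  motion=[
    [[0,-0.0075,0.01,0,0,0],[0,-0.0075,0.01,0,0,0],[0,-0.0075,0.01,0,0,0]],
  ],
)

```text
time_s: 15.78
position: [0.5382, 0.0678, 0.0219]
tcp_rot: [[-0.183, 0.983, 0.0], [0.983, 0.183, 0.0], [-0.0, 0.0, -1.0]]
force: [-0.1, -0.7, 0.1]
opening: 0.687
grasp_force: 0.0
```

>>> play_rows(
  motion=[
    [[0,0,0,0,0,0],[0,0,0,0,0,0],[0,0,0,0,0,0],[0,0,0,0,0,0],[0,0,0,0,0,0],[0,0,0,0,0,0],[0,0,0,0,0,0],[0,0,0,0,0,0]],
  ],
  fingers=0.0,
)

```text
time_s: 16.45
position: [0.5384, 0.0678, 0.0215]
tcp_rot: [[-0.183, 0.983, 0.0], [0.983, 0.183, 0.0], [-0.0, 0.0, -1.0]]
force: [0.6, 1.0, -0.3]
opening: 0.251
grasp_force: 30.0
```

```bash
python3 go.py .595 -.263 .12 0;python3 go.py .507 -.263 .12 0
```

```text
t 16.45 shift [-0.3355 -0.0049 -0.0985] turn [ 0.  -0.  10.5] pos [0.5384 0.0678 0.0215] rows 8.4 open 21.8 grip 30.0 J [ -5.  44. 102.   0.  34. -15.]
t 16.45 shift [-0.3194 -0.0915 -0.0985] turn [ 0.  -0.  10.5] pos [0.5384 0.0678 0.0215] rows 8.3 open 21.8 grip 30.0 J [ -5.  44. 102.   0.  34. -15.]
```

Converted, -0.165 m / 0.4 = -0.4125, -0.135 m / 0.4 = -0.3375, 10 degrees / 90 = 0.1111.

>>> play_rows(
  motion=[
    [[0,0,-0.05,0,0,0],[0,0,-0.1375,0,0,0],[0,0,-0.225,0,0,0],[-0.075,0,-0.25,0,0,0.0222],[-0.1625,-0.0025,-0.25,0,0,0.0444],[-0.25,-0.005,-0.25,0,0,0.0667],[-0.3375,-0.0075,-0.25,0,0,0.0889],[-0.4125,-0.0075,-0.25,0,0,0.1111]],
  ],
)

```text
time_s: 17.12
position: [0.5657, -0.0971, 0.1218]
tcp_rot: [[-0.007, 1.0, 0.0], [1.0, 0.007, -0.0], [-0.0, 0.0, -1.0]]
force: [-0.2, 0.0, -0.5]
opening: 0.249
grasp_force: 30.0
```

```bash
python3 go.py .595 -.263 .12 0
```

```text
t 17.12 shift [-0.1661  0.0281  0.0018] turn [0.  0.  0.4] pos [ 0.5657 -0.0971  0.1218] rows 4.0 open 21.7 grip 30.0 J [-21.  36.  95.  -0.  49. -21.]
```

Converted, -0.166 m / 0.4 = -0.415, -0.14 m / 0.4 = -0.35.

>>> play_rows(
  motion=[
    [[-0.0875,0.015,0,0,0,0],[-0.175,0.03,0,0,0,0],[-0.2625,0.045,0,0,0,0],[-0.35,0.06,0,0,0,0],[-0.415,0.07,0,0,0,0],[-0.415,0.07,0,0,0,0],[-0.415,0.07,0.0625,0,0,0],[-0.415,0.07,0.125,0,0,0]],
  ],
)

```text
time_s: 17.78
position: [0.5961, -0.2619, 0.0724]
tcp_rot: [[-0.008, 1.0, 0.003], [1.0, 0.008, -0.002], [-0.002, 0.003, -1.0]]
force: [-0.1, -0.4, -1.2]
opening: 0.249
grasp_force: 30.0
```

```bash
python3 go.py .595 -.263 .033 0
```

```text
t 17.78 shift [-0.001  -0.0012  0.0394] turn [0.2 0.1 0.5] pos [ 0.5961 -0.2619  0.0724] rows 0.9 open 21.7 grip 30.0 J [-34.  44.  85.   0.  51. -34.]
```

>>> play_rows(
  motion=[
    [[-0.0025,-0.0025,0.05,0,0,0],[-0.0025,-0.0025,0.08,0,0,0],[-0.0025,-0.0025,0.0975,0,0,0],[-0.0025,-0.0025,0.0975,0,0,0],[-0.0025,-0.0025,0.0975,0,0,0],[-0.0025,-0.0025,0.0975,0,0,0]],
  ],
)

```text
time_s: 18.28
position: [0.5952, -0.262, 0.0338]
tcp_rot: [[-0.01, 1.0, 0.002], [1.0, 0.01, -0.001], [-0.001, 0.002, -1.0]]
force: [0.1, -0.8, -0.8]
opening: 0.254
grasp_force: 30.0
```

```bash
python3 go.py .595 -.263 .026 0
```

```text
t 18.28 shift [-0.0009 -0.0002  0.0078] turn [0.1 0.1 0.6] pos [ 0.5952 -0.262   0.0338] rows 0.2 open 22.1 grip 30.0 J [-34.  47.  86.   0.  47. -34.]
```

>>> play_rows(
  motion=[
    [[-0.0025,0,0.01,0,0,0],[-0.0025,0,0.015,0,0,0],[-0.0025,0,0.0175,0,0,0],[-0.0025,0,0.0175,0,0,0],[-0.0025,0,0.0175,0,0,0],[-0.0025,0,0.0175,0,0,0]],
  ],
)

```text
time_s: 18.78
position: [0.5943, -0.2628, 0.0257]
tcp_rot: [[-0.009, 1.0, 0.0], [1.0, 0.009, -0.0], [-0.0, 0.0, -1.0]]
force: [0.0, -0.1, 0.8]
opening: 0.248
grasp_force: 30.0
```

Converted, 0.001 m / 0.4 = 0.0025, 0.0005 m / 0.4 = 0.0013.

>>> play_rows(
  motion=[
    [[0,0,0.0013,0,0,0],[0,0,0.0025,0,0,0],[0,0,0.0025,0,0,0],[0,0,0.0025,0,0,0]],
  ],
)

```text
time_s: 19.12
position: [0.5943, -0.2628, 0.0256]
tcp_rot: [[-0.01, 1.0, 0.0], [1.0, 0.01, -0.0], [-0.0, 0.0, -1.0]]
force: [-0.4, -0.8, 5.2]
opening: 0.249
grasp_force: 30.0
```

Contact again, so I'll release.

Converted, -0.1 m / 0.4 = -0.25, -0.085 m / 0.4 = -0.2125.

>>> play_rows(
  motion=[
    [[0,0,0,0,0,0],[0,0,0,0,0,0],[0,0,0,0,0,0],[0,0,0,0,0,0],[0,0,-0.05,0,0,0],[0,0,-0.125,0,0,0],[0,0,-0.2125,0,0,0],[0,0,-0.25,0,0,0]],
  ],
  fingers=0.036,
)

```text
time_s: 19.78
position: [0.596, -0.2638, 0.1283]
tcp_rot: [[-0.01, 1.0, 0.005], [1.0, 0.01, -0.003], [-0.003, 0.005, -1.0]]
force: [0.8, -1.2, 0.6]
opening: 0.412
grasp_force: 0.0
```

```bash
python3 - <<'E'
from fit import *
caps={n:imaging.capture(n) for n in("side","top")}
fit("brass_collar",(.657,.072),caps); fit("wood_blank",(.594,-.263),caps)
E
python3 go.py .657 .072 .12 80;python3 go.py .657 .072 .12 100
```

```text
brass_collar ['side', 'top'] xy [0.6562 0.0712] yaw 5.8 z [-0.0014] loss 0.161
brass_collar ['side'] xy [0.6576 0.0719] yaw 10.8 z [] loss 0.246
brass_collar ['top'] xy [0.6554 0.0714] yaw 171.9 z [] loss 0.07
wood_blank ['side', 'top'] xy [ 0.5951 -0.2612] yaw 1.1 z [0.004] loss 0.386
wood_blank ['side'] xy [ 0.5978 -0.2687] yaw 1.3 z [] loss 0.056
wood_blank ['top'] xy [ 0.6019 -0.2573] yaw 17.9 z [] loss 0.692
t 20.08 shift [0.3334 0.0671 0.0033] turn [ -0.1  -0.2 -79.5] pos [ 0.5931 -0.262   0.1228] rows 11.1 open 36.1 grip 0.0 J [-34.  40.  84.   0.  56. -34.]
t 20.08 shift [0.3334 0.0671 0.0033] turn [-0.2  0.  80.5] pos [ 0.5931 -0.262   0.1228] rows 11.2 open 36.1 grip 0.0 J [-34.  40.  84.   0.  56. -34.]
```

Converted, 0.23 m / 0.4 = 0.575, 0.205 m / 0.4 = 0.5125, 55 degrees / 90 = 0.6111.

>>> play_rows(
  motion=[
    [[0.0625,0.0125,0,0,0,0.0667],[0.1375,0.0275,0,0,0,0.1444],[0.2125,0.0425,0,0,0,0.2222],[0.2875,0.0575,0,0,0,0.3],[0.3625,0.0725,0,0,0,0.3778],[0.4375,0.0875,0,0,0,0.4556],[0.5125,0.1025,0,0,0,0.5333],[0.575,0.1175,0,0,0,0.6111]],
  ],
  fingers=0.066,
)

```text
time_s: 20.75
position: [0.6377, -0.0298, 0.1224]
tcp_rot: [[0.817, 0.577, -0.004], [0.577, -0.817, 0.001], [-0.003, -0.004, -1.0]]
force: [-0.2, -0.2, -0.7]
opening: 0.753
grasp_force: 0.0
```

```bash
python3 go.py .6565 .0715 .12 95
```

```text
t 20.75 shift [ 0.0738 -0.0719  0.0024] turn [-0.2  0.2 30.2] pos [ 0.6377 -0.0298  0.1224] rows 4.2 open 65.5 grip 0.0 J [-13.  39.  85.   0.  55.  42.]
```

Converted, 0.074 m / 0.4 = 0.185, -0.072 m / 0.4 = -0.18, 30 degrees / 90 = 0.3333.

>>> play_rows(
  motion=[
    [[0.0625,-0.0625,0,0,0,0.0778],[0.125,-0.125,0,0,0,0.1556],[0.185,-0.18,0,0,0,0.2333],[0.185,-0.18,0,0,0,0.3111],[0.185,-0.18,0.0375,0,0,0.3333],[0.185,-0.18,0.0875,0,0,0.3333],[0.185,-0.18,0.125,0,0,0.3333],[0.185,-0.18,0.125,0,0,0.3333]],
  ],
)

```text
time_s: 21.42
position: [0.6535, 0.0697, 0.0692]
tcp_rot: [[0.995, 0.097, -0.011], [0.097, -0.995, 0.001], [-0.011, -0.002, -1.0]]
force: [-1.5, 0.1, -0.7]
opening: 0.759
grasp_force: 0.0
```

```bash
python3 go.py .6565 .0715 .022 95
```

```text
t 21.42 shift [ 0.0037 -0.0014  0.0471] turn [-0.1  0.6  0.6] pos [0.6535 0.0697 0.0692] rows 1.1 open 66.1 grip 0.0 J [-4. 45. 84. -0. 52. 81.]
```

Converted, 0.044 m / 0.4 = 0.11, -0.001 m / 0.4 = -0.0025.

>>> play_rows(
  motion=[
    [[0.0025,-0.0025,0.025,0,0,0],[0.0025,-0.0025,0.07,0,0,0],[0.0025,-0.0025,0.1,0,0,0],[0.0025,-0.0025,0.11,0,0,0],[0.0025,-0.0025,0.11,0,0,0],[0.0025,-0.0025,0.11,0,0,0]],
  ],
)

```text
time_s: 21.92
position: [0.6585, 0.0703, 0.0306]
tcp_rot: [[0.995, 0.097, 0.0], [0.097, -0.995, 0.0], [0.0, -0.0, -1.0]]
force: [0.2, 0.1, -0.1]
opening: 0.76
grasp_force: 0.0
```

```bash
python3 go.py .6565 .0715 .022 95
```

```text
t 21.92 shift [-0.0018 -0.0013  0.0086] turn [-0.  -0.   0.5] pos [0.6585 0.0703 0.0306] rows 0.2 open 66.1 grip 0.0 J [-4. 48. 84.  0. 48. 81.]
```

Converted, 0.008 m / 0.4 = 0.02, 0.004 m / 0.4 = 0.01.

>>> play_rows(
  motion=[
    [[-0.005,-0.0025,0.01,0,0,0],[-0.005,-0.0025,0.02,0,0,0],[-0.005,-0.0025,0.02,0,0,0],[-0.005,-0.0025,0.02,0,0,0]],
  ],
)

```text
time_s: 22.25
position: [0.6561, 0.0713, 0.0226]
tcp_rot: [[0.995, 0.097, -0.0], [0.097, -0.995, 0.0], [-0.0, -0.0, -1.0]]
force: [1.3, 0.5, -0.0]
opening: 0.761
grasp_force: 0.0
```

>>> play_rows(
  motion=[
    [[0,0,0,0,0,0],[0,0,0,0,0,0],[0,0,0,0,0,0],[0,0,0,0,0,0],[0,0,0,0,0,0],[0,0,0,0,0,0],[0,0,0,0,0,0],[0,0,0,0,0,0]],
  ],
  fingers=0.0,
)

```text
time_s: 22.92
position: [0.6563, 0.0713, 0.0227]
tcp_rot: [[0.995, 0.097, 0.0], [0.097, -0.995, 0.0], [0.0, -0.0, -1.0]]
force: [-0.2, 0.1, 0.6]
opening: 0.451
grasp_force: 30.0
```

```bash
python3 go.py .507 -.263 .12 90
```

```text
t 22.92 shift [-0.1808  0.3183 -0.0974] turn [-0.  -0.   5.5] pos [0.6563 0.0713 0.0227] rows 9.1 open 39.2 grip 30.0 J [-3. 49. 84.  0. 47. 81.]
```

Converted, 0.15 m / 0.4 = 0.375, 0.12 m / 0.4 = 0.3, 5 degrees / 90 = 0.0556.

>>> play_rows(
  motion=[
    [[0,0,-0.05,0,0,0],[0,0,-0.1375,0,0,0],[0,0,-0.225,0,0,0],[-0.0425,0.075,-0.25,0,0,0.0111],[-0.085,0.15,-0.25,0,0,0.0222],[-0.1275,0.225,-0.25,0,0,0.0333],[-0.17,0.3,-0.25,0,0,0.0444],[-0.2125,0.375,-0.25,0,0,0.0556]],
  ],
)

```text
time_s: 23.58
position: [0.585, -0.0874, 0.1225]
tcp_rot: [[1.0, 0.009, -0.0], [0.009, -1.0, -0.0], [-0.0, 0.0, -1.0]]
force: [-0.3, -0.1, -1.5]
opening: 0.453
grasp_force: 30.0
```

```bash
python3 go.py .507 -.263 .12 90
```

```text
t 23.58 shift [-0.0797  0.1749  0.0026] turn [0.  0.  0.5] pos [ 0.585  -0.0874  0.1225] rows 4.6 open 39.4 grip 30.0 J [-19.  36.  93.  -0.  51.  70.]
```

Converted, 0.175 m / 0.4 = 0.4375, 0.15 m / 0.4 = 0.375.

>>> play_rows(
  motion=[
    [[-0.045,0.0925,0,0,0,0],[-0.0875,0.1875,0,0,0,0],[-0.1325,0.28,0,0,0,0],[-0.175,0.375,0,0,0,0],[-0.2,0.4375,0,0,0,0],[-0.2,0.4375,0,0,0,0],[-0.2,0.4375,0.05,0,0,0],[-0.2,0.4375,0.1125,0,0,0]],
  ],
)

```text
time_s: 24.25
position: [0.509, -0.2638, 0.0788]
tcp_rot: [[1.0, 0.008, 0.004], [0.008, -1.0, -0.003], [0.004, 0.003, -1.0]]
force: [0.1, -0.4, -1.2]
opening: 0.453
grasp_force: 30.0
```

```bash
python3 go.py .507 -.263 .034 90
```

```text
t 24.25 shift [-0.0022 -0.0009  0.0448] turn [ 0.2 -0.2  0.4] pos [ 0.509  -0.2638  0.0788] rows 1.1 open 39.4 grip 30.0 J [-39.  39.  97.   0.  43.  51.]
```

Converted, 0.043 m / 0.4 = 0.1075, 0.036 m / 0.4 = 0.09.

>>> play_rows(
  motion=[
    [[-0.0025,0,0.05,0,0,0],[-0.0025,0,0.09,0,0,0],[-0.0025,0,0.1075,0,0,0],[-0.0025,0,0.1075,0,0,0],[-0.0025,0,0.1075,0,0,0],[-0.0025,0,0.1075,0,0,0]],
  ],
)

```text
time_s: 24.75
position: [0.5075, -0.2623, 0.0354]
tcp_rot: [[1.0, 0.01, 0.001], [0.01, -1.0, -0.001], [0.001, 0.001, -1.0]]
force: [-0.3, -0.8, -0.6]
opening: 0.451
grasp_force: 30.0
```

```bash
python3 go.py .507 -.263 .027 90
```

```text
t 24.75 shift [-0.0006  0.0007  0.0084] turn [ 0.1 -0.1  0.6] pos [ 0.5075 -0.2623  0.0354] rows 0.2 open 39.2 grip 30.0 J [-39.  43.  98.   0.  39.  51.]
```

Converted, 0.007 m / 0.4 = 0.0175, 0.006 m / 0.4 = 0.015.

>>> play_rows(
  motion=[
    [[0,0,0.01,0,0,0],[0,0,0.015,0,0,0],[0,0,0.0175,0,0,0],[0,0,0.0175,0,0,0],[0,0,0.0175,0,0,0],[0,0,0.0175,0,0,0]],
  ],
)

```text
time_s: 25.25
position: [0.5068, -0.2622, 0.0277]
tcp_rot: [[1.0, 0.009, 0.0], [0.009, -1.0, -0.0], [0.0, 0.0, -1.0]]
force: [-0.5, 0.2, -0.8]
opening: 0.455
grasp_force: 30.0
```

Converted, 0.001 m / 0.4 = 0.0025, 0.0005 m / 0.4 = 0.0013.

>>> play_rows(
  motion=[
    [[0,0,0.0013,0,0,0],[0,0,0.0025,0,0,0],[0,0,0.0025,0,0,0],[0,0,0.0025,0,0,0]],
  ],
)

```text
time_s: 25.58
position: [0.5068, -0.2621, 0.0266]
tcp_rot: [[1.0, 0.009, 0.0], [0.009, -1.0, -0.0], [0.0, 0.0, -1.0]]
force: [-0.0, -0.2, -0.2]
opening: 0.456
grasp_force: 30.0
```

Converted, 0.0005 m / 0.4 = 0.0013.

>>> play_rows(
  motion=[
    [[0,0,0.0013,0,0,0],[0,0,0.0013,0,0,0],[0,0,0.0013,0,0,0]],
  ],
)

```text
time_s: 25.83
position: [0.5068, -0.2622, 0.0266]
tcp_rot: [[1.0, 0.01, 0.0], [0.01, -1.0, -0.0], [0.0, 0.0, -1.0]]
force: [-1.6, 0.7, 4.7]
opening: 0.452
grasp_force: 30.0
```

Contact. I'll release, rise and look.

Converted, -0.11 m / 0.4 = -0.275, -0.07 m / 0.4 = -0.175.

>>> play_rows(
  motion=[
    [[0,0,0,0,0,0],[0,0,0,0,0,0],[0,0,0,0,0,0],[0,0,0,0,0,0],[0,0,0,0,0,0],[0,0,-0.075,0,0,0],[0,0,-0.175,0,0,0],[0,0,-0.275,0,0,0]],
  ],
  fingers=0.06,
)

```text
time_s: 26.5
position: [0.5058, -0.2614, 0.1358]
tcp_rot: [[1.0, 0.009, -0.003], [0.009, -1.0, 0.003], [-0.003, -0.003, -1.0]]
force: [0.5, 0.2, 0.2]
opening: 0.687
grasp_force: 0.0
```

Converted, 0.11 m / 0.4 = 0.275, -0.1 m / 0.4 = -0.25.

>>> play_rows(
  motion=[
    [[-0.075,0,-0.075,0,0,0],[-0.15,0,-0.15,0,0,0],[-0.225,0,-0.225,0,0,0],[-0.225,0.075,-0.25,0,0,0],[-0.225,0.15,-0.25,0,0,0],[-0.225,0.225,-0.25,0,0,0],[-0.225,0.275,-0.25,0,0,0],[-0.225,0.275,-0.25,0,0,0]],
  ],
)

```text
time_s: 27.17
position: [0.4181, -0.3778, 0.2364]
tcp_rot: [[1.0, 0.006, 0.002], [0.006, -1.0, -0.005], [0.002, 0.005, -1.0]]
force: [1.1, -0.1, 0.4]
opening: 0.689
grasp_force: 0.0
```

```bash
python3 - <<'E'
from fit import *
caps={n:imaging.capture(n) for n in("side","top")}
for n,c in caps.items(): cv2.imwrite(f"pics/{n}3.png",cv2.resize(c["frame"][:,:,::-1],(800,600),interpolation=cv2.INTER_CUBIC))
for o,g in dict(amber_blank=(.586,.272),drill_chuck=(.499,.287),wood_blank=(.594,-.263),brass_collar=(.507,-.262),red_blank=(.561,-.062),sanding_drum=(.64,-.07)).items(): fit(o,g,caps)
E
python3 go.py .5 -.3 .2 90
```

```text
amber_blank ['side', 'top'] xy [0.5867 0.2717] yaw 170.0 z [0.0035] loss 0.089
amber_blank ['side'] xy [0.5893 0.2696] yaw 170.6 z [] loss 0.067
amber_blank ['top'] xy [0.5867 0.2717] yaw 169.7 z [] loss 0.085
drill_chuck ['side', 'top'] xy [0.5015 0.2858] yaw 9.4 z [0.0042] loss 0.127
drill_chuck ['side'] xy [0.5038 0.282 ] yaw 2.7 z [] loss 0.1
drill_chuck ['top'] xy [0.5008 0.2865] yaw 14.7 z [] loss 0.133
wood_blank ['side', 'top'] xy [ 0.5953 -0.2633] yaw 0.4 z [0.0018] loss 0.076
wood_blank ['side'] xy [ 0.5973 -0.2678] yaw 1.3 z [] loss 0.05
wood_blank ['top'] xy [ 0.5943 -0.2648] yaw 0.3 z [] loss 0.084
brass_collar ['side', 'top'] xy [ 0.5063 -0.2648] yaw 0.0 z [0.0032] loss 0.147
brass_collar ['side'] xy [ 0.5123 -0.2736] yaw 19.6 z [] loss 0.221
brass_collar ['top'] xy [ 0.5061 -0.2654] yaw 5.2 z [] loss 0.056
red_blank ['side', 'top'] xy [ 0.5609 -0.0633] yaw 170.2 z [-0.0002] loss 0.084
red_blank ['side'] xy [ 0.5608 -0.0624] yaw 169.2 z [] loss 0.078
red_blank ['top'] xy [ 0.561  -0.0625] yaw 170.6 z [] loss 0.081
sanding_drum ['side', 'top'] xy [ 0.6392 -0.0696] yaw 12.3 z [-0.0001] loss 0.099
sanding_drum ['side'] xy [ 0.6403 -0.0714] yaw 11.2 z [] loss 0.119
sanding_drum ['top'] xy [ 0.6379 -0.0697] yaw 7.3 z [] loss 0.043
t 27.87 shift [ 0.0828 -0.0719  0.0361] turn [ 0.  -0.   0.6] pos [ 0.4179 -0.3727  0.2361] rows 2.8 open 60.0 grip 0.0 J [-53.  25.  92.   0.  63.  36.]
```

View pics/side3.png

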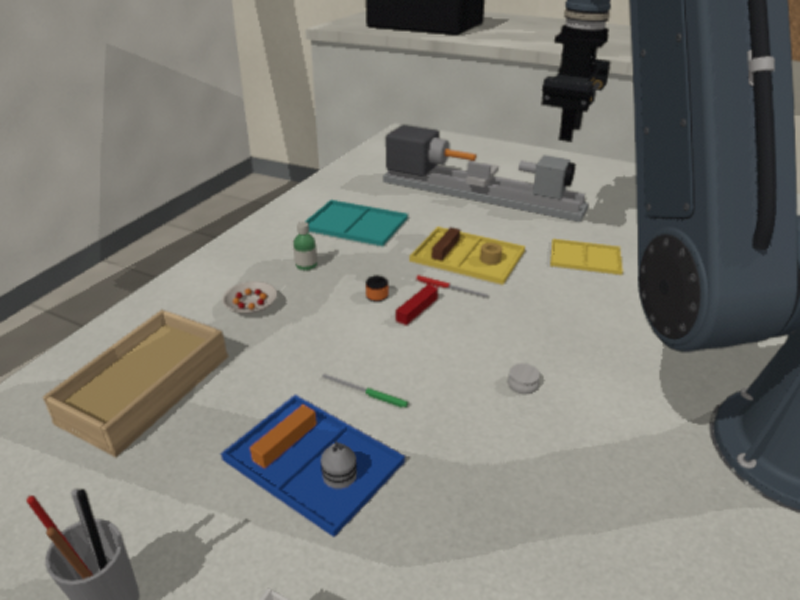

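View pics/top3.png

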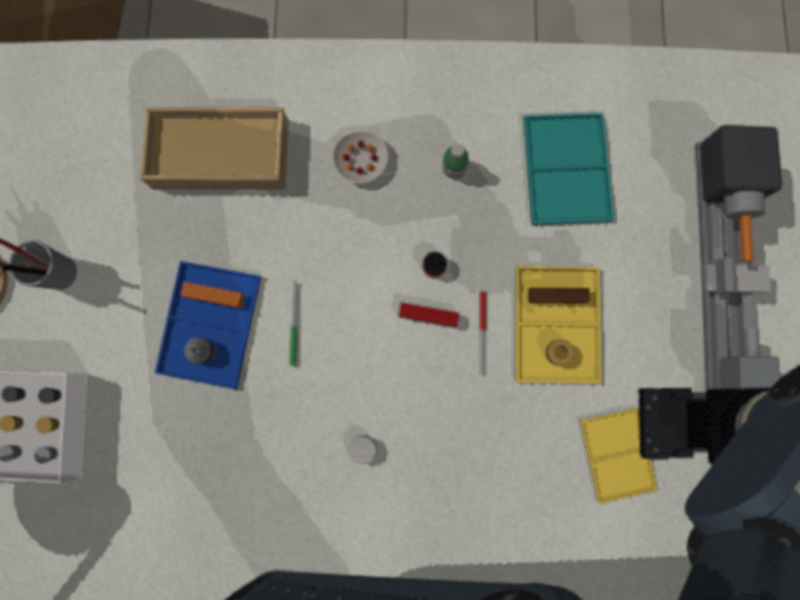

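The top view shows amber (212,295) and the chuck (199,350) in the blue tray, and wood (558,295) and the collar (560,352) in the large yellow tray. Red (430,314) and the drum (435,264) haven't moved, and the gripper is clear.

```bash
python3 -c "
from rig import bot; print(bot.hand_in())"
```

```text
the job is handed in; nothing more can be done
None
```

Both kits are made up and the job is handed in at about 28 s: amber blank and drill chuck in the blue tray, wood blank and brass collar in the larger yellow tray, with the red blank and sanding drum unmoved.

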